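Retain the syringe and inspect the bar under the loupe

TASK

Secure the glass syringe in its white cradle: lay the amber retaining bar across the two cheeks, centred and sitting flat down in both notches with its white dot up, and let go of it. Then pick up the black-handled loupe and hold it level, its lens centred right above the white dot on the bar and at the height of the white line around the orange collar on the steel post. Finish while still holding the loupe steady there, touching nothing else with it, with the collar, the syringe and the other things on the bench left as they were.

Things in the scene. Friction and masses are not known exactly. Their poses are not given: they have to be found in the camera images.
- bar: amber retaining bar, lying on the bench: a beam 24 (x) by 130 (y) by 12 mm tall with a grip block 24 by 34 mm in the middle rising to 30 mm; 90 g nominal. Origin at the centre of its underside, y along its length, z up. Same either way round
- bar_mark (a point): white dot, 12 mm across, on top of the bar's grip block, 30 mm above its underside
- cradle: white printed cradle, fixed, on a round grey base 170 mm across and 12 mm thick: two upright cheeks centred 45 mm either side (y) of its middle, each 46 (x) by 20 (y) mm, topped at 55 mm by a notch 30 mm wide along x between two 8 mm high lugs. The syringe lies along x between the cheeks, its top at 40 mm. Origin at the centre of the underside, z up
- seat (a point): middle of the span between the two notch floors, 55 mm above the bench; axes as the cradle's. The bar's origin belongs here, its length along y
- syringe: glass syringe with white plunger, 28 mm thick, 180 mm long, lying loose in the cradle; leave it there. Origin on its underside, x along it
- loupe: loupe lying flat on the bench: round lens in a steel ring 64 mm across and 12 mm thick, with a straight black handle 18 mm wide (y) and 24 mm tall that runs along -x from 30 to 120 mm from the lens centre; 120 g nominal. Origin under the centre of the lens at the underside of ring and handle, x from handle to lens, z up
- lens (a point): centre of the loupe's lens, 6 mm above the loupe's underside
- loupe_grip (a point): place to grip the loupe's handle, near the loupe's centre of mass: 72 mm behind the lens centre (-x), 12 mm above the underside
- post: fixed steel focus post, 220 mm tall, rod 10 mm thick on a 52 mm base, 130 to 150 mm from the cradle's middle, on the side away from the robot. Origin at the centre of its underside
- focus_mark (a point): centre of the white line around the orange collar (26 mm across, 16 mm tall) that sits on the post; its height, 140 to 190 mm above the bench, is the focal height for the lens centre. The collar can slide if it is bumped
- bottle: bystander: amber bottle, 60 mm across, 130 mm tall; origin under its centre
- beaker: bystander: glass beaker, 68 mm across, 85 mm tall; origin under its centre
- driver: bystander: screwdriver lying on the bench; origin on its underside, x along it
- thumbnut: bystander: aluminium thumb nut, 34 mm across and 34 mm tall; origin under its centre
- spare_bar: bystander: short grey bar 20 by 85 mm, 20 mm tall; origin under its centre
There are look-alikes about, which are no part of the job. Leave any purple look-alike of the cradle alone.

How it is judged:
By the outcome, as a careful person would: the job done as asked, in the order asked, and still so for the second after the job is handed in, while the arm keeps its last pose, push and grip.
It also fails if it takes over 69 s, if anything falls off the work surface, if the arm or the gripper's body presses on something with over 40 N, if the wrist force passes 120 N, or if a joint passes its speed limit or range.

ROBOT

A 6-joint arm with a two-finger parallel gripper is mounted at the origin on the work surface. World frame = base frame: x ahead of the robot, y to its left, z up, the work surface at z = 0. Lengths are in m, angles in rad, forces in N, time in s.
With the tool pointing down it reaches from about 0.3 to 0.85 m from the base axis. Payload 5.4 kg.
Tool frame: the origin (TCP) lies midway between the tips of the shut fingers; the grasp point (between the pads) lies ctrl.hold_point_z behind it (ctrl.hold_point_z is the distance from the TCP to the grasp point, in m); y points along the fingers, x is the direction in which the jaws open and shut, and the axes are right-handed (so a half turn about y gives the same grasp; the last joint's range is limited). The gripper opens to 85 mm and grips with 20 to 120 N. Pads are 22 mm wide; open, the fingers measure 114 mm over their backs; the gripper's body (76 mm by 85 mm) begins 54 mm behind the grasp point. The pads swing forward as they close: fully open they stand 13 mm farther back than shut.
Start: joints at [0.98, 0.158, 1.597, -0, 1.386, -0.21], TCP at [0.214, 0.534, 0.231] pointing down, gripper open.
Joint ranges: [-2.91, 2.91], [-0.94, 2.29], [0.18, 2.7], [-1.29, 4.43], [0.17, 2.64], [-3, 3]. Speed limits (rad/s): [2.57, 2.57, 3.14, 3.14, 3.14, 3.14].

INTERFACE

Orientations are given as [roll, pitch, yaw] about the fixed x, y, z axes, in that order (R = Rz(yaw) Ry(pitch) Rx(roll)).
In Python, from plant import ctrl gives the robot as it stands.
- The arm moves only by the tool arm_command, never from a script. Its argument "steps" is a list of rows, each a list of 6 numbers: the shift along the world's x, y, z in cm, then the turn, a rotation vector about the world's x, y, z in rad. A call has 1 to 12 rows; each row is the pose to reach, as a shift and turn from the pose commanded when the call began; what a row does not reach only later rows make up. A row lasts 1/10 s, in which the tool goes at most 50 mm and 8.59 degrees, less where a joint would pass 70% of its speed; a pose out of reach is approached as far as the arm can. A call with a gripper value outside its range is refused whole. "gripper" is the finger opening in cm, from 0 to 8.54, set as the call begins (left out, the last holds). The fingers move at their own pace and stop on an object; "force" is the grip in N (left out, the last holds). Time passes only in rows, so rows that repeat a pose let the fingers close. It gives the time, the measured TCP pose, the force and the opening at its end, in the units of the state.
- ctrl.get_obs(): the state, without advancing time (a new reading comes with each control period).
- ctrl.read_camera(name): name is "side" or "top"; returns the picture (400x640x3 uint8, red, green, blue); there is no depth.
- ctrl.camera_params(name): a dict with "K" (3x3 intrinsics, pixels), "world_to_cam" (4x4, takes a point from world to camera coordinates). Camera axes: x right, y up, looking along -z (the intrinsics and any distortion apply to the point x, -y, -z); pixel columns grow to the right and rows downward; lengths in m; the calibration is good to about 2 mm. A picture is of the moment at which its call begins. camera_params takes no time and is no camera call.
- ctrl.hand_in(): hands the job in, once; it reports no verdict.
Trained networks look in the newest picture that a camera, given by its name, has taken for a name from the list of things; names that differ only in an ending like _2 or _b are one class to them, and where a whole thing is asked for, a point or a joint stands for the part that bears it (a point fixed in the world has none). Each returns a list of dicts, best first, with "p" (0 to 1); they miss things now and then, are a little off and sometimes report something else, mostly with a low value. They report only what shows in the picture. A call takes as long as a camera call. They do not tell look-alikes from the thing itself.
- ctrl.find_in(name, camera): "centre" ([column, row] in pixels, amid what is visible of it).
- ctrl.outline_of(name, camera): "pixels" (400x640 bool, what is visible of it) and "centre" ([column, row] in pixels, amid what is visible of it).
The state is a dict: "time": time; "qpos": joint angles; "qd": joint speeds; "effort": joint torques, N m; "ee_pos": TCP position; "ee_rot": TCP orientation; "wrist_force": force on the tool from outside, world axes, zero at the start; "ft_torque": the same for the moment, N m; "opening": finger opening in m.
Only numpy, scipy, OpenCV 4.12 (cv2) and the standard library are available. Lean on these libraries where they do the work, as an engineer would, in place of code of your own. Each camera call takes 0.05 s, during which the arm holds its last target. There are 200 camera calls.

## Working session

There is one attempt and no reset: what is moved stays moved. The work goes in short steps, Python scripts to look and compute and a tool call to move; the robot and the scene stay as the last step left them, time stands still between calls to the robot, and variables do not carry over. Pictures are saved under pics/ and viewed, on a budget of 10 in all, crops included, one or two more only if the job needs it, and the job is handed in when it is done.

Besides the shell and the picture viewer there is one more tool, called as name(argument=value, ...), one argument or row to a line, values as JSON. arm_command: Moves the arm, as the interface text tells. Its arguments: {"type":"object","properties":{"steps":{"type":"array"},"gripper":{"type":"number"},"force":{"type":"number"}},"required":["steps"]}

```bash
mkdir -p pics; ls; cat > h.py <<'E'
import numpy as np, cv2
from plant import ctrl
def cam(n):
    p=ctrl.camera_params(n); return np.array(p["K"]),np.array(p["world_to_cam"]),p
def ray(n,px):
    K,T,_=cam(n); d=np.linalg.inv(K)@np.array([px[0],px[1],1.]); d=np.array([d[0],-d[1],-d[2]])
    R=T[:3,:3]; return -R.T@T[:3,3], R.T@d
def atz(n,px,z):
    c,d=ray(n,px); return c+d*(z-c[2])/d[2]
def tri(a,b):
    A=np.zeros((3,3));v=np.zeros(3)
    for n,px in (('top',a),('side',b)):
        c,d=ray(n,px); d=d/np.linalg.norm(d); M=np.eye(3)-np.outer(d,d); A+=M; v+=M@c
    return np.linalg.solve(A,v)
def proj(n,P):
    K,T,_=cam(n); q=T[:3,:3]@np.array(P)+T[:3,3]; q=K@np.array([q[0],-q[1],-q[2]]); return q[:2]/q[2]
def shot(n,f=None):
    im=ctrl.read_camera(n)
    if f: cv2.imwrite('pics/'+f,cv2.cvtColor(im,cv2.COLOR_RGB2BGR))
    return im
E
python3 - <<'E'
from h import *
np.set_printoptions(precision=3,suppress=True)
o=ctrl.get_obs(); print(o['time'],o['ee_pos'],o['ee_rot'],o['opening'],ctrl.hold_point_z)
for n in('top','side'):
    print(n,cam(n)); shot(n,n+'0.png')
names="bar bar_mark cradle seat syringe loupe lens loupe_grip post focus_mark bottle beaker driver thumbnut spare_bar".split()
for k in names:
  for n in('top','side'):
    try: print(k,n,[(np.round(r['centre'],1).tolist(),round(r['p'],2)) for r in ctrl.find_in(k,n)])
    except Exception as e: print(k,n,e)
E
```

```text
pics
0.0 [0.213 0.533 0.23 ] [-1.57   0.002  1.19 ] 0.08537987902980897 0.0187
top (array([[421.013,   0.   , 321.204],
       [  0.   , 421.013, 202.227],
       [  0.   ,   0.   ,   1.   ]]), array([[ 0.009, -1.   ,  0.005, -0.008],
       [ 0.995,  0.009,  0.103, -0.558],
       [-0.103,  0.004,  0.995, -1.297],
       [ 0.   ,  0.   ,  0.   ,  1.   ]]), {'K': array([[421.013,   0.   , 321.204],
       [  0.   , 421.013, 202.227],
       [  0.   ,   0.   ,   1.   ]]), 'world_to_cam': array([[ 0.009, -1.   ,  0.005, -0.008],
       [ 0.995,  0.009,  0.103, -0.558],
       [-0.103,  0.004,  0.995, -1.297],
       [ 0.   ,  0.   ,  0.   ,  1.   ]])})
side (array([[458.759,   0.   , 316.336],
       [  0.   , 458.759, 203.833],
       [  0.   ,   0.   ,   1.   ]]), array([[ 0.89 , -0.455,  0.005, -0.479],
       [ 0.327,  0.648,  0.687, -0.226],
       [-0.316, -0.61 ,  0.726, -1.432],
       [ 0.   ,  0.   ,  0.   ,  1.   ]]), {'K': array([[458.759,   0.   , 316.336],
       [  0.   , 458.759, 203.833],
       [  0.   ,   0.   ,   1.   ]]), 'world_to_cam': array([[ 0.89 , -0.455,  0.
[... 835 characters left out ...]
4], 0.66)]
lens side [([337.2, 282.9], 0.77)]
loupe_grip top [([405.5, 227.5], 0.77)]
loupe_grip side [([338.0, 282.9], 0.75), ([356.3, 356.6], 0.55)]
post top [([316.0, 154.0], 0.74)]
post side [([354.7, 197.0], 0.79)]
focus_mark top [([314.4, 147.8], 0.51)]
focus_mark side [([360.9, 163.5], 0.62)]
bottle top [([246.2, 142.4], 0.78)]
bottle side [([336.9, 148.5], 0.91), ([285.8, 241.7], 0.51)]
beaker top [([399.3, 145.3], 0.61)]
beaker side [([407.3, 234.8], 0.56), ([337.2, 283.8], 0.21)]
driver top [([481.9, 253.0], 0.7)]
driver side [([357.6, 358.0], 0.76)]
thumbnut top [([338.6, 251.1], 0.51)]
thumbnut side [([339.2, 284.9], 0.18)]
spare_bar top [([170.9, 228.1], 0.73)]
spare_bar side []
```

```bash
python3 -c "
import cv2,numpy as np
print(cv2.imread('pics/top0.png').shape)"
```

```text
(400, 640, 3)
```

View pics/top0.png

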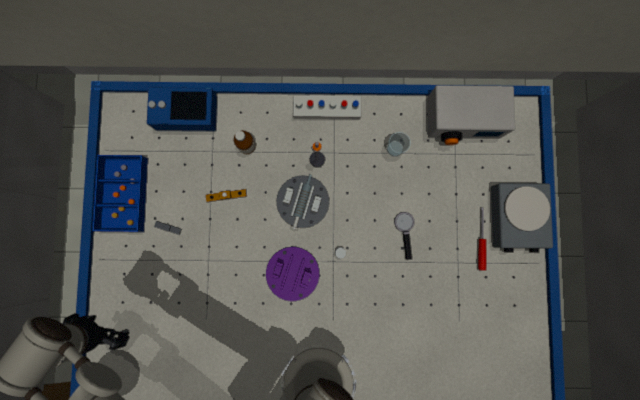

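View pics/side0.png

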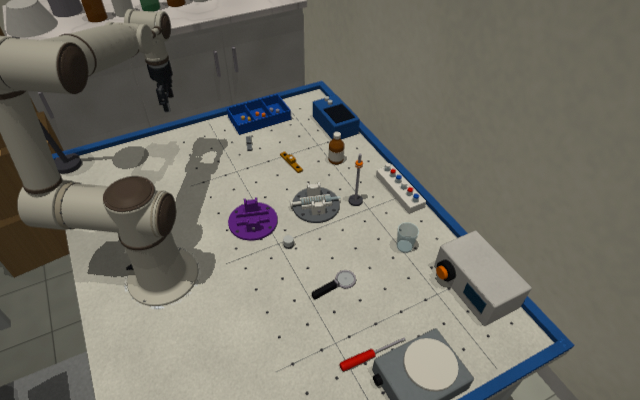

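The top view shows the amber bar at (225,196), the grey-based cradle at (303,201) with its purple look-alike at (292,273), the post and collar at (317,152), and the loupe at (404,222) with its handle down to (408,257). Possible mix-ups:
- **Bar:** grey spare bar (168,228).
- **Cradle:** purple one (292,273).
- **Loupe:** screwdriver (482,250) and beaker (397,145).
- **White dot:** thumb nut (340,252).

I choose amber (225,196), white on grey (303,201) and black-handled (404,222). A close crop comes next to check them.

```bash
python3 - <<'E'
from h import *
np.set_printoptions(precision=4,suppress=True)
t=cv2.imread('pics/top0.png'); s=cv2.imread('pics/side0.png')
a=cv2.resize(t[135:275,195:425],None,fx=3.4,fy=3.4,interpolation=cv2.INTER_CUBIC)[:, :782]
b=cv2.resize(s[140:305,275:425],None,fx=3.4,fy=3.4,interpolation=cv2.INTER_CUBIC)
cv2.imwrite('pics/ct.png',a); 
cv2.imwrite('pics/cs.png',b)
for n in('top','side'):
  shot(n)
  for k in('bar','loupe','cradle','post','focus_mark','syringe'):
    for r in ctrl.outline_of(k,n)[:2]:
      ys,xs=np.nonzero(r['pixels']); 
      if len(xs)<4: continue
      rc=cv2.minAreaRect(np.c_[xs,ys].astype(np.float32))
      print(n,k,round(r['p'],2),r['centre'],len(xs),'mean',xs.mean().round(2),ys.mean().round(2),'rect',np.round(np.array(rc[0]+rc[1]+(rc[2],)),1))
E
```

```text
top bar 0.78 [224.9, 196.6] 332 mean 225.2 195.0 rect [225.8 194.4   9.4  40.9  80.5]
top loupe 0.73 [405.4, 224.7] 528 mean 405.34 230.6 rect [404.5 235.5  47.   19.   90. ]
top cradle 0.75 [291.8, 274.1] 2318 mean 292.3 273.72 rect [292.5 274.   54.   53.   90. ]
top cradle 0.66 [307.1, 202.0] 1822 mean 302.76 201.45 rect [303.  201.5  51.   52.   90. ]
top post 0.65 [300.8, 203.8] 362 mean 301.61 202.43 rect [301.2 202.2   9.5  53.4  18.4]
top post 0.64 [317.0, 155.5] 231 mean 317.2 155.92 rect [317.5 154.5  23.   13.   90. ]
top focus_mark 0.6 [316.9, 147.9] 65 mean 317.17 147.49 rect [317.  147.5   7.   10.   90. ]
top syringe 0.79 [301.9, 202.9] 369 mean 302.23 201.78 rect [301.9 202.5   8.6  55.4  17.7]
side bar 0.79 [289.4, 158.1] 162 mean 290.66 160.86 rect [291.4 160.6  25.6   7.7  42.5]
side loupe 0.8 [339.8, 283.9] 517 mean 335.73 283.74 rect [332.6 283.8  17.1  46.8  71.6]
side cradle 0.75 [315.7, 206.2] 1087 mean 315.62 205.21 rect [315.5 204.5  41.   41.   45. ]
side cradle 0.7 [253.7, 218.8] 1506 mean 252.79 220.1 rect [252.5 220.5  45.2  41.6  26.6]
side post 0.83 [357.8, 194.2] 267 mean 356.85 186.01 rect [355.5 180.5  49.   13.   90. ]
side focus_mark 0.54 [360.8, 163.4] 38 mean 358.97 164.37 rect [359.  164.5   5.    6.   90. ]
side syringe 0.47 [313.0, 198.8] 222 mean 312.71 199.51 rect [313.8 199.4   6.8  48.5  81.9]
side syringe 0.31 [340.9, 281.8] 555 mean 336.69 282.38 rect [332.5 281.9  19.6  47.   72.6]
```

View pics/ct.png

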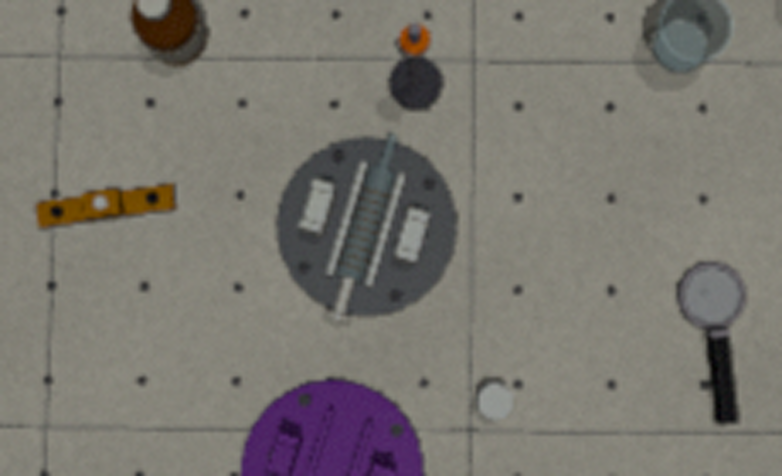

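View pics/cs.png

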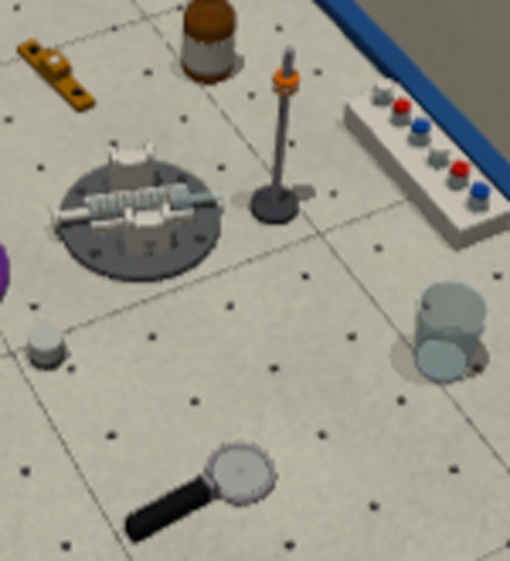

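The crops confirm the choices: amber bar with its white dot (crop 100,203), white cheeks on the grey disc (317,205) and (413,235), loupe lens (711,294) with black handle, and orange collar (415,40). Now I'll turn them into positions.

```bash
cat > m.py <<'E'
from h import *
np.set_printoptions(precision=4,suppress=True)
def load(n): return cv2.cvtColor(cv2.imread(f'pics/{n}'),cv2.COLOR_BGR2RGB).astype(float)
def cen(im,box,f,w=False):
    x0,x1,y0,y1=box; c=im[y0:y1,x0:x1]; m=f(c[...,0],c[...,1],c[...,2]).astype(float)
    ys,xs=np.mgrid[y0:y1,x0:x1]; return np.array([(m*xs).sum(),(m*ys).sum()])/m.sum(), (m>0).sum(), m
def axis(m,n,z,box):
    x0,x1,y0,y1=box; ys,xs=np.nonzero(m); P=np.array([atz(n,(x+x0,y+y0),z)[:2] for x,y in zip(xs,ys)])
    c=P.mean(0); u=np.linalg.svd(P-c)[2][0]; q=(P-c)@u; return c,np.arctan2(u[1],u[0]),np.ptp(q),(q.max()+q.min())/2*u+c
E
python3 - <<'E'
from m import *
T=load('top0.png');S=load('side0.png')
amber=lambda r,g,b:(r-b>60)
white=lambda r,g,b:np.clip(np.minimum(np.minimum(r,g),b)-130,0,80)
orange=lambda r,g,b:(r-b>70)&(r>130)
black=lambda r,g,b:(r<60)&(g<60)&(b<60)
bt=(203,250,184,208);bs=(277,306,148,176)
a,na,m=cen(T,bt,amber);print('bar top',a,na,'axis',axis(m,'top',.012,bt))
b,nb,_=cen(S,bs,amber);print('bar side',b,nb,'tri',tri(a,b))
# dot: brightest in bar
dt,n1,mm=cen(T,(220,230,190,200),lambda r,g,b:np.clip(b-90,0,200));ds,n2,_=cen(S,(285,297,153,165),lambda r,g,b:np.clip(b-90,0,200))
print('dot',dt,n1,ds,n2,tri(dt,ds),atz('top',dt,.03),atz('side',ds,.03))
print(T[190:200,218:232,2].astype(int));print(S[152:166,284:298,2].astype(int))
wl=[cen(T,bx,white) for bx in((282,296,186,206),(308,324,194,214))]
for w in wl: print('cheek',w[0],w[1],atz('top',w[0],.06))
P=[atz('top',w[0],.06) for w in wl]; d=P[0]-P[1]; print('seat mid',(P[0]+P[1])/2,'dist',np.linalg.norm(d),'yaw',np.arctan2(-d[0],d[1]))
for n in('top','side'):
    im=T if n=='top' else S; shot(n)
    for r in ctrl.outline_of('cradle',n):
        px=r['pixels']; px=px.astype(np.uint8); 
        cs,_=cv2.findContours(px,cv2.RETR_EXTERNAL,2); c=max(cs,key=cv2.contourArea); h=cv2.convexHull(c)
        M=cv2.moments(h); q=(M['m10']/M['m00'],M['m01']/M['m00']); print('cradle base',n,r['p'],q,atz(n,q,.009))
print('top collar',cen(T,(308,326,138,152),orange)[:2],'side collar',cen(S,(350,370,155,172),orange)[:2])
ct=cen(T,(308,326,138,152),orange)[0];cs=cen(S,(350,370,155,172),orange)[0];print('collar',tri(ct,cs))
pb=cen(T,(306,328,150,168),lambda r,g,b:r<90);print('post base',pb[0],pb[1],atz('top',pb[0],.006))
print(S[157:170,352:368].astype(int).min(-1))
bx=(395,420,228,265);h,nh,m=cen(T,bx,black);print('handle',h,nh,axis(m,'top',.024,bx))
bx=(305,346,276,302);h2,nh,m=cen(S,bx,black);print('handle side',h2,nh,'tri',tri(h,h2))
E
```

```text
bar top [225.498  194.8947] 247 axis (array([0.5804, 0.3024]), np.float64(1.7219041209452493), np.float64(0.12733361367790563), array([0.5804, 0.3022]))
bar side [291.0526 160.9474] 152 tri [0.5812 0.3025 0.0108]
dot [223.5866 193.2835] 16 [291.9752 156.7903] 47 [0.5852 0.3041 0.0292] [0.5833 0.3046 0.03  ] [0.5867 0.3025 0.03  ]
[[121 115 111 109 107 107 108  97  67  59  51  57  84 106]
 [118 102  73  47  41  37  32  18   0   0   0   0  25  29]
 [ 90  40   7   0  24  63  80  58  23   0   0   0   0   0]
 [ 21   0   0   3  64 122 141 114  58   0   0   0   0   0]
 [  0   0   0   6  90 148 151 137  83  19   0   0   0   1]
 [  0   0   0  16  79 134 141 128  85  19   0   0   0   2]
 [  0   0   0   0  32  72  93  65  27   0   2   0   0   0]
 [  0   0   0   0   0   3  12   0   0   0   0   0   0   8]
 [  0   0   0   0   0   0   1   6  18  29  26  35  51  64]
 [  8  20  31  31  33  51  59  59  68  75  74  85  99 109]]
[[  2  61 122 153 156 157 157 155 157 154 135 139 132 149]
 [  9  21  63 121 154 143 153 129 134 132 148 149 145 158]
 [ 17  18  20  56  95  85 100  85 125 147 159 159 158 159]

[... 1761 characters left out ...]
158 155 148]
 [160 160 151  62   0   0   6  24   0   0  44 127 156 155 157 159]
 [160 160 154  97   0   0   0   0   0   0  66 151 158 156 157 157]
 [157 159 151  93  71  18   0   0  11  45  84 158 157 156 157 157]
 [155 156 148  75  51  32  61  70  49  47  81 157 157 158 158 156]
 [157 156 153 129  88  38  42  50  42  85 138 159 156 156 158 158]
 [157 158 157 155 136  64  42  60 114 140 155 157 157 155 157 158]
 [155 155 156 156 147  74  51  73 135 154 155 155 155 156 155 157]]
handle [406.6171 245.6   ] 175 (array([ 0.4244, -0.2719]), np.float64(-3.0325134873795827), np.float64(0.08788602944756371), array([ 0.4268, -0.2716]))
handle side [324.218  289.3175] 211 tri [ 0.4245 -0.275   0.0093]
```

```bash
python3 - <<'E'
from m import *
T=load('top0.png');S=load('side0.png')
c=lambda r,g,b:np.clip(b-30,0,200)
dt=cen(T,(221,229,192,198),c)[0];ds=cen(S,(288,293,155,160),c)[0];print('dot',dt,ds,tri(dt,ds),atz('top',dt,.03))
# grey disc in top
bx=(270,336,170,234);x0,x1,y0,y1=bx;g=T[y0:y1,x0:x1];m=(g.max(-1)<105).astype(np.uint8);m=cv2.morphologyEx(m,cv2.MORPH_OPEN,np.ones((5,5)))
h=cv2.convexHull(np.argwhere(m)[:,::-1].astype(np.int32));M=cv2.moments(h);q=(M['m10']/M['m00']+x0,M['m01']/M['m00']+y0);print('disc top',q,cv2.contourArea(h),atz('top',q,.01))
bx=(285,345,180,225);x0,x1,y0,y1=bx;g=S[y0:y1,x0:x1];m=(g.max(-1)<115).astype(np.uint8);m=cv2.morphologyEx(m,cv2.MORPH_OPEN,np.ones((3,3)))
h=cv2.convexHull(np.argwhere(m)[:,::-1].astype(np.int32));M=cv2.moments(h);q2=(M['m10']/M['m00']+x0,M['m01']/M['m00']+y0);print('disc side',q2,atz('side',q2,.008),'tri',tri(q,q2))
print('camera', ray('top',(0,0))[0],ray('side',(0,0))[0])
pc=np.array([.6995,.0115]);cc=ray('side',(0,0))[0][:2];u=(cc-pc)/np.linalg.norm(cc-pc)*.013
for z in(.15,.16,.17,.18,.185,.19): print(z,proj('side',(*(pc+u),z)),proj('side',(*pc,z)),proj('top',(*pc,z)))
print('post top side',proj('side',(*pc,.22)),proj('top',(*pc,.22)), proj('side',(*pc,.006)))
print(S[144:172,356:362,0].astype(int));print(S[158:172,352:366,2].astype(int))
# lens
sh=shot('side'); 
for n in('top','side'):
    if n=='top': shot('top')
    print(n,[(r['centre'],r['p']) for k in('lens',) for r in ctrl.find_in(k,n)])
E
```

```text
dot [223.9628 194.088 ] [290.7069 156.8893] [0.581  0.3029 0.0314] [0.5807 0.3033 0.03  ]
disc top (302.39550751303284, 201.17977614228764) 2174.0 [0.5627 0.0568 0.01  ]
disc side (315.43283018867925, 204.84088050314466) [0.5611 0.0517 0.008 ] tri [0.5637 0.0571 0.0016]
camera [0.4209 0.0023 1.3481] [ 0.0483 -0.9451  1.1978]
0.15 [357.2171 172.9338] [357.4637 170.341 ] [316.7651 149.2751]
0.16 [357.4264 170.7329] [357.673  168.1405] [316.7463 148.4808]
0.17 [357.6378 168.511 ] [357.8842 165.9192] [316.7271 147.6733]
0.18 [357.8511 166.2679] [358.0975 163.6769] [316.7076 146.8523]
0.185 [357.9585 165.1383] [358.2049 162.5477] [316.6977 146.4366]
0.19 [358.0664 164.0033] [358.3128 161.4131] [316.6877 146.0175]
post top side [358.9712 154.4902] [316.6262 143.4264] [354.6538 199.8867]
[[178 179 179 178 179 180]
 [178 177 176 175 179 179]
 [176 177 177 176 177 177]
 [138 146 178 178 178 176]
 [102  96 162 179 178 178]
 [158 152 168 177 179 179]
 [181 181 178 177 179 178]
 [179 182 180 178 179 179]
 [179 180 178 179 181 180]
 [180 181 177 161 158 173]
 [180 178 166 136 135 156]
 [181 175 1
[... 632 characters left out ...]
160 154 126  41  13  61  62  54  32  80 157 158 157]
 [161 160 150  87   0   2  49  60  38   0  53 139 158 158]
 [160 160 151  62   0   0   6  24   0   0  44 127 156 155]
 [160 160 154  97   0   0   0   0   0   0  66 151 158 156]
 [157 159 151  93  71  18   0   0  11  45  84 158 157 156]
 [155 156 148  75  51  32  61  70  49  47  81 157 157 158]
 [157 156 153 129  88  38  42  50  42  85 138 159 156 156]
 [157 158 157 155 136  64  42  60 114 140 155 157 157 155]
 [155 155 156 156 147  74  53  73 135 154 155 155 155 156]
 [154 155 154 156 147  75  53  73 134 154 154 154 154 156]
 [157 155 154 157 147  61  53  79 147 152 154 153 153 155]]
top [([403.9, 224.8], 0.8)]
side [([339.3, 282.3], 0.9)]
```

arm_command(
  steps=[
    [3.7, -2.2, 0, 0, 0, -0.12],
    [7.4, -4.6, 0, 0, 0, -0.24],
    [11, -7, 0, 0, 0, -0.36],
    [15, -9, 0, 0, 0, -0.48],
    [18, -12, 0, 0, 0, -0.6],
    [22, -14, -1, 0, 0, -0.72],
    [26, -16.5, -2, 0, 0, -0.84],
    [30, -19, -3, 0, 0, -0.96],
    [33.5, -21.5, -4, 0, 0, -1.04],
    [36.7, -23, -5, 0, 0, -1.04],
    [36.7, -23, -6, 0, 0, -1.04],
    [36.7, -23, -7, 0, 0, -1.04],
  ],
  gripper=7,
)

```text
time: 3.9
ee_pos: [0.5809, 0.3034, 0.1604]
ee_rot: [-1.57, 0.001, 0.149]
wrist_force: [-0.7, 0.6, 0.1]
opening: 0.0698
```

arm_command(
  steps=[
    [0, 0, -4, 0, 0, 0],
    [0, 0, -8, 0, 0, 0],
    [0, 0, -11, 0, 0, 0],
    [0, 0, -13.5, 0, 0, 0],
    [0, 0, -15, 0, 0, 0],
    [0, 0, -15.6, 0, 0, 0],
    [0, 0, -15.6, 0, 0, 0],
  ],
)

```text
time: 4.6
ee_pos: [0.5802, 0.3043, 0.0052]
ee_rot: [-1.571, 0.001, 0.151]
wrist_force: [0.5, -0.3, -0.0]
opening: 0.07
```

arm_command(
  steps=[
    [0, 0, 0, 0, 0, 0],
    [0, 0, 0, 0, 0, 0],
    [0, 0, 0, 0, 0, 0],
    [0, 0, 0, 0, 0, 0],
    [0, 0, 0, 0, 0, 0],
    [0, 0, 0, 0, 0, 0],
    [0, 0, 0, 0, 0, 0],
    [0, 0, 0, 0, 0, 0],
  ],
  gripper=1.5,
  force=40,
)

```text
time: 5.4
ee_pos: [0.5817, 0.3041, 0.0067]
ee_rot: [-1.57, -0.002, 0.15]
wrist_force: [-1.7, 0.1, 6.1]
opening: 0.0231
```

arm_command(
  steps=[
    [0, 0, 3, 0, 0, 0],
    [0, 0, 7, 0, 0, 0],
    [0, -1, 11, 0, 0, -0.04],
    [-0.2, -4, 12, 0, 0, -0.1],
    [-0.5, -8, 12, 0, 0, -0.18],
    [-0.9, -12, 12, 0, 0, -0.26],
    [-1.2, -16, 12, 0, 0, -0.33],
    [-1.5, -19.5, 12, 0, 0, -0.39],
    [-1.8, -22.5, 12, 0, 0, -0.435],
    [-1.8, -24.2, 11, 0, 0, -0.435],
    [-1.8, -24.7, 10, 0, 0, -0.435],
    [-1.8, -24.7, 10, 0, 0, -0.435],
  ],
)

```text
time: 6.6
ee_pos: [0.5611, 0.0567, 0.1031]
ee_rot: [-1.571, 0.004, -0.286]
wrist_force: [-0.4, 0.5, -2.2]
opening: 0.0234
```

```bash
python3 - <<'E'
from m import *
o=ctrl.get_obs();print(o['time'],o['ee_pos'],o['ee_rot'],o['wrist_force'],o['opening'])
t=cv2.cvtColor(shot('top','t1.png'),cv2.COLOR_RGB2BGR);s=cv2.cvtColor(shot('side','s1.png'),cv2.COLOR_RGB2BGR)
a=cv2.resize(t[155:245,265:340],None,fx=5,fy=5,interpolation=cv2.INTER_CUBIC)
b=cv2.resize(s[145:235,275:350],None,fx=5,fy=5,interpolation=cv2.INTER_CUBIC)
cv2.imwrite('pics/c1.png',np.hstack([a,b]))
E
```

```text
6.6 [0.5611 0.0567 0.1031] [-1.5713  0.0042 -0.2861] [-0.3584  0.5402 -2.2369] 0.02340509249696384
```

View pics/c1.png

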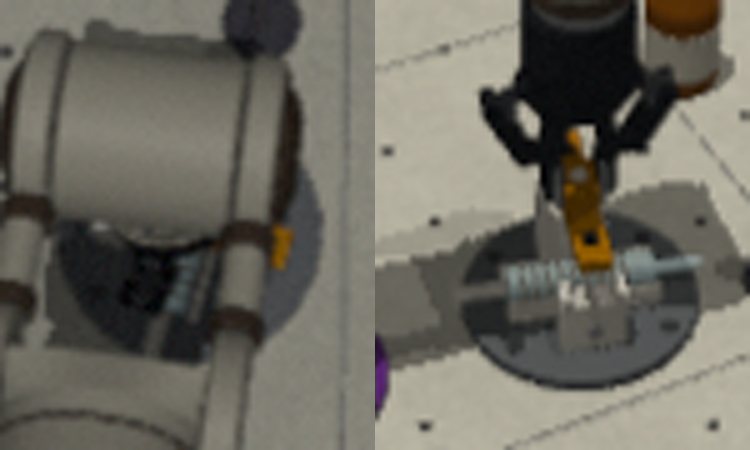

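The bar is held level between the pads and lies over the cradle. The side crop shows the near cheek's lugs at about (575,292) and (625,290), with the bar's end at about (590,255). I'll compare these with predicted projections.

```bash
python3 - <<'E'
from m import *
def pt(o,yaw,x,y,z): c,s=np.cos(yaw),np.sin(yaw); return (o[0]+c*x-s*y,o[1]+s*x+c*y,z)
def crop(p): return (p-[275,145])*5+[375,0]
c=(.5629,.0567)
for yy in(-.055,-.035):
  for x in(-.023,-.015,.015,.023): print('lug',yy,x,crop(proj('side',pt(c,-.285,x,yy,.063))))
for x in(-.023,.023): print('cheek foot outer',x,crop(proj('side',pt(c,-.285,x,-.055,.012))))
b=(.5611,.0567)
for z in(.097,.109):
  for x in(-.012,.012): print('bar end',z,x,crop(proj('side',pt(b,-.285,x,-.065,z))))
# draw overlay
im=cv2.imread('pics/s1.png');im=cv2.resize(im[175:220,300:340],None,fx=16,fy=16,interpolation=cv2.INTER_CUBIC)
def d(p,col): q=((proj('side',p)-[300,175]+.5)*16-.5).astype(int); cv2.circle(im,tuple(q),4,col,-1)
for yy in(-.055,-.035):
  for x in(-.023,-.015,.015,.023):
    d(pt(c,-.285,x,yy,.063),(0,0,255))
  for x in(-.015,.015): d(pt(c,-.285,x,yy,.055),(255,0,0))
for x in(-.023,.023): d(pt(c,-.285,x,-.055,.012),(0,0,255))
for z in(.097,.109):
  for x in(-.012,.012): d(pt(b,-.285,x,-.065,z),(0,255,0))
cv2.imwrite('pics/o1.png',im[:,:640])
E
```

```text
lug -0.055 -0.023 [558.1477 300.4838]
lug -0.055 -0.015 [569.7257 298.929 ]
lug -0.055 0.015 [613.0042 293.1174]
lug -0.055 0.023 [624.5082 291.5727]
lug -0.035 -0.023 [552.9116 279.5809]
lug -0.035 -0.015 [564.3938 278.0535]
lug -0.035 0.015 [607.3154 272.344 ]
lug -0.035 0.023 [618.7248 270.8263]
cheek foot outer -0.023 [558.3057 350.7403]
cheek foot outer 0.023 [623.1306 341.845 ]
bar end 0.097 -0.012 [574.5651 274.9544]
bar end 0.097 0.012 [609.9108 270.2563]
bar end 0.109 -0.012 [574.6203 262.3887]
bar end 0.109 0.012 [610.1683 257.6898]
```

View pics/o1.png

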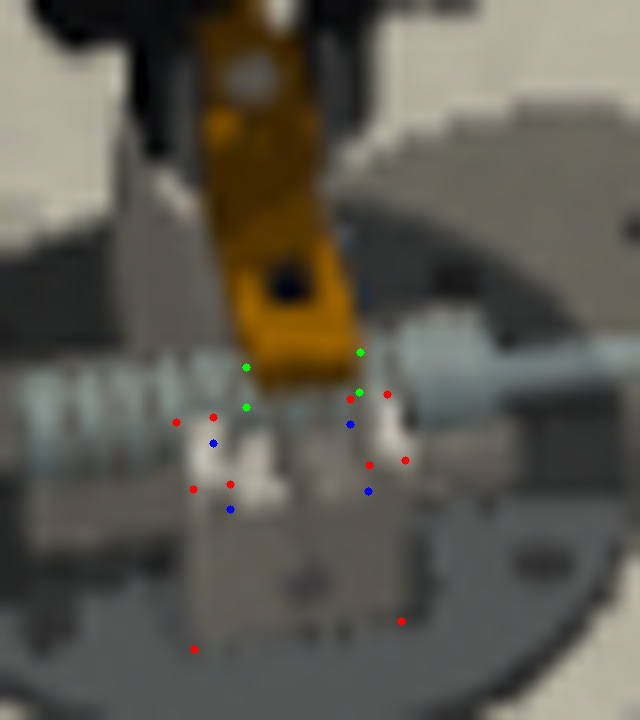

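Foot and lug predictions match the picture to within about 0.5 px. The bar's end is about 1 mm toward -x, inside the 3 mm clearance, so I'll nudge it 0.5 mm and lower it.

arm_command(
  steps=[
    [0.05, 0, -1, 0, 0, 0],
    [0.05, 0, -2, 0, 0, 0],
    [0.05, 0, -2.8, 0, 0, 0],
    [0.05, 0, -3.4, 0, 0, 0],
    [0.05, 0, -3.8, 0, 0, 0],
    [0.05, 0, -4.1, 0, 0, 0],
    [0.05, 0, -4.3, 0, 0, 0],
    [0.05, 0, -4.3, 0, 0, 0],
  ],
)

```text
time: 7.5
ee_pos: [0.5632, 0.0568, 0.0622]
ee_rot: [-1.571, 0.0, -0.285]
wrist_force: [-1.3, 0.5, -1.2]
opening: 0.0233
```

```bash
python3 - <<'E'
from m import *
o=ctrl.get_obs();print(o['wrist_force'],o['ft_torque'])
s=shot('side','s2.png');s=cv2.cvtColor(s,cv2.COLOR_RGB2BGR)
cv2.imwrite('pics/c2.png',cv2.resize(s[165:225,285:350],None,fx=9,fy=9,interpolation=cv2.INTER_CUBIC))
z=[]
for i in range(5): shot('top'); o=ctrl.get_obs(); z.append(np.r_[o['ee_pos'],o['wrist_force']])
print(np.mean(z,0),np.std(z,0))
E
```

```text
[-1.2945  0.5458 -1.2326] [ 0.0458  0.0614 -0.0221]
[ 0.5635  0.0567  0.0626 -0.096   0.1384 -0.8525] [0.     0.     0.     0.438  0.4425 0.5253]
```

View pics/c2.png

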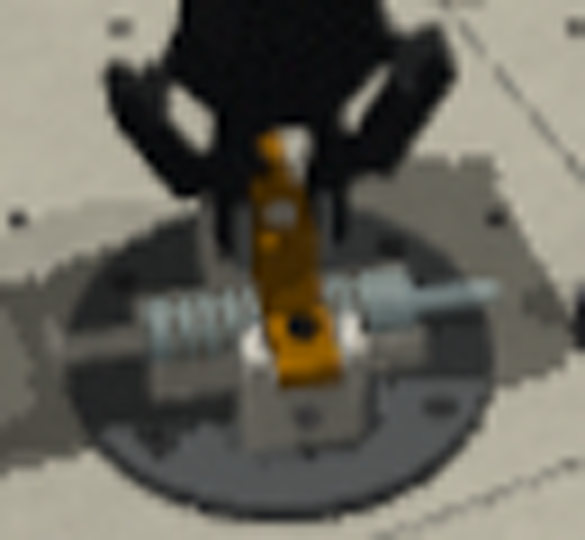

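The bar is entering the near notch between the two white lugs (crop 255,345 and 352,335), and the wrist force is only the bar's weight. I'll lower it to contact.

arm_command(
  steps=[
    [0, 0, -0.1, 0, 0, 0],
    [0, 0, -0.2, 0, 0, 0],
    [0, 0, -0.2, 0, 0, 0],
  ],
)

```text
time: 8.1
ee_pos: [0.5635, 0.0568, 0.0616]
ee_rot: [-1.571, -0.0, -0.285]
wrist_force: [-4.3, 0.2, 7.0]
opening: 0.0236
```

arm_command(
  steps=[
    [0, 0, -0.1, 0, 0, 0],
    [0, 0, -0.15, 0, 0, 0],
    [0, 0, -0.15, 0, 0, 0],
  ],
)

```text
time: 8.4
ee_pos: [0.5635, 0.0567, 0.0616]
ee_rot: [-1.571, 0.0, -0.285]
wrist_force: [-9.6, -0.1, 18.5]
opening: 0.0234
```

Seated height checks out: TCP went from 0.0067 on the bench to 0.0616, so 0.055. I'll ease the push and release.

arm_command(
  steps=[
    [0, 0, 0.2, 0, 0, 0],
    [0, 0, 0.25, 0, 0, 0],
  ],
)

```text
time: 8.6
ee_pos: [0.5635, 0.0568, 0.0616]
ee_rot: [-1.571, -0.001, -0.285]
wrist_force: [0.6, -0.4, 1.0]
opening: 0.0236
```

arm_command(
  steps=[
    [0, 0, 0, 0, 0, 0],
    [0, 0, 0, 0, 0, 0],
    [0, 0, 0, 0, 0, 0],
    [0, 0, 0, 0, 0, 0],
    [0, 0, 0, 0, 0, 0],
  ],
  gripper=6.5,
)

```text
time: 9.1
ee_pos: [0.5632, 0.0568, 0.0612]
ee_rot: [-1.571, 0.0, -0.285]
wrist_force: [-0.3, 0.3, 0.6]
opening: 0.0648
```

arm_command(
  steps=[
    [0, 0, 2, 0, 0, 0],
    [0, 0, 6, 0, 0, 0],
    [0, 0, 11, 0, 0, 0],
    [-2, -4, 14, 0, 0, -0.1],
    [-5, -8.5, 15, 0, 0, -0.22],
    [-8, -13, 15, 0, 0, -0.34],
    [-10, -17, 15, 0, 0, -0.46],
    [-12, -21, 14, 0, 0, -0.58],
    [-13, -25, 13, 0, 0, -0.7],
    [-14, -29, 12, 0, 0, -0.82],
    [-14, -32, 11, 0, 0, -0.94],
    [-14, -33, 10, 0, 0, -1.06],
  ],
)

```text
time: 10.3
ee_pos: [0.4227, -0.2763, 0.1612]
ee_rot: [-1.571, -0.002, -1.353]
wrist_force: [-0.4, 0.6, -0.2]
opening: 0.0649
```

```bash
python3 - <<'E'
from m import *
o=ctrl.get_obs();print(o['time'],o['ee_pos'],o['ee_rot'],o['wrist_force'],o['opening'])
t=cv2.cvtColor(shot('top','t3.png'),cv2.COLOR_RGB2BGR);s=cv2.cvtColor(shot('side','s3.png'),cv2.COLOR_RGB2BGR)
a=cv2.resize(t[165:240,270:335],None,fx=6,fy=6,interpolation=cv2.INTER_CUBIC)
b=cv2.resize(s[165:240,283:348],None,fx=6,fy=6,interpolation=cv2.INTER_CUBIC)
cv2.imwrite('pics/c3.png',np.hstack([a,b]))
c=lambda r,g,b:np.clip(b-40,0,200)
T=load('top0.png');S=load('side0.png')
# handle tri with lens
bx=(395,420,228,265);black=lambda r,g,b:(r<60)&(g<60)&(b<60)
for k in('lens','loupe'):
  for n in('top','side'):
    r=ctrl.outline_of(k,n)
    if r:
      px=r[0]['pixels'];ys,xs=np.nonzero(px);print(k,n,r[0]['p'],r[0]['centre'],len(xs),xs.min(),xs.max(),ys.min(),ys.max())
# ring in top: bright lens pixels vs bench
print(T[210:236,394:416].mean(-1).astype(int))
E
```

```text
10.3 [ 0.4227 -0.2763  0.1612] [-1.5705 -0.0015 -1.3532] [-0.4044  0.5786 -0.2355] 0.0649218649232961
lens top 0.69 [403.9, 224.1] 428 395 415 212 244
lens side 0.71 [337.3, 283.4] 508 312 355 270 298
loupe top 0.68 [404.3, 221.9] 387 396 415 212 244
loupe side 0.67 [339.4, 282.5] 491 312 354 270 298
[[129 129 128 129 130 133 134 134 133 133 135 132 132 131 132 131 130 135
  134 130 130 130]
 [129 130 129 132 134 129 119 117 121 119 121 120 119 126 129 133 132 130
  131 132 133 129]
 [132 131 129 132 128 107  82  76  83  86  84  85  97 107 110 124 132 129
  131 129 133 130]
 [132 129 124 114 103  81  89  99 100 104 106 104  99  93  89 100 121 128
  133 133 133 135]
 [130 127 105  79  83  98  99 103 105 116 122 116 101  91  96  97  95 110
  123 131 131 131]
 [131 116  77  83  99 107 112 120 122 125 122 122 123 122 115 100  94 101
  115 130 130 132]
 [127 101  77  99 104 122 122 122 122 123 123 123 123 124 123 112  99 102
  108 127 131 131]
 [103  72  92 106 112 122 123 122 121 120 122 123 122 121 124 122 113 101
   98 113 130 131]
 [ 64  69  98 105 120 122 122 120 120 121 123 121 123 
[... 920 characters left out ...]
2 122 122 119 108  95  96 105
  118 129 133 129]
 [131 128 118  95  87  95  95  97 102 113 112 113 112 105  91  90 104 121
  130 132 132 129]
 [130 128 129 122 102  96  98  91  85  80  78  77  77  78  84  93 112 129
  129 134 132 129]
 [127 128 131 131 125 113  99  81  60  49  44  46  46  52  66 102 128 129
  133 128 128 126]
 [129 130 127 132 131 129 121 103  71  43  69  80  82  89  96 113 131 131
  128 127 128 124]
 [130 127 127 129 128 131 125 104  70  51  80  93  95  93  88 107 131 130
  128 127 125 127]
 [130 131 128 129 129 130 125 106  80  26  44  56  47  40  38  78 128 131
  130 129 125 127]
 [133 130 131 133 130 131 125 113  93  27  14  23  15  17  26  73 124 129
  128 128 124 126]]
```

View pics/c3.png

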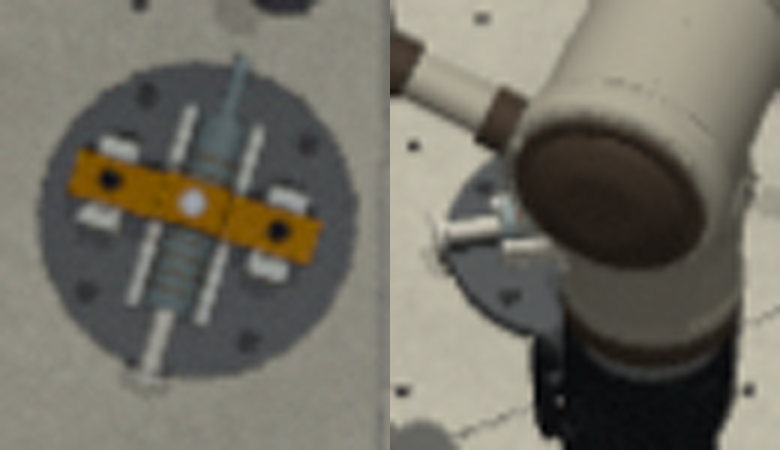

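The top crop shows the bar lying across both cheeks between all four lugs. Its overhang is equal at both ends (70 and 322, against cheek edges at about 88 and 302), and the white dot is up at (192,203). Next I'll measure the dot and the loupe.

```bash
python3 - <<'E'
from m import *
T=load('top0.png');S=load('side0.png');T3=load('t3.png')
print(T3[194:203,296:308,2].astype(int))
d=cen(T3,(297,307,195,202),lambda r,g,b:np.clip(b-60,0,200))[0];print('dot',d,atz('top',d,.085))
m=(T3[...,0]-T3[...,2]>60).astype(np.uint8);m[:185]=0;m[:,:278]=0;m[215:]=0;m[:,328:]=0
c,a,l,mid=axis(m[185:215,278:328],'top',.067,(278,328,185,215));print('bar',c,a-np.pi/2,l,mid)
print('lens',atz('top',(404.2,221.6),.011))
bx=(395,420,228,265);h,nh,m=cen(T,bx,lambda r,g,b:(r<60)&(g<60)&(b<60));c,a,l,mid=axis(m,'top',.02,bx);a+=np.pi if a<0 else 0
print('handle',c,mid,a,l)
u=np.array([np.cos(a),np.sin(a)]);print('lens from handle',mid+.075*u,'grip',mid+.003*u)
bx=(305,346,276,302);h2=cen(S,bx,lambda r,g,b:(r<60)&(g<60)&(b<60))[0];print(atz('side',h2,.014))
E
```

```text
[[  4   5   6  17  27  51  70  71  68  69  82  80]
 [  0   0   0   0   0  17  24  42  56  64  65  54]
 [  1   0   0   0  32  69  87  50  16  17  25  20]
 [  0   0   0  32  84 136 150 108  29   0   2   1]
 [  0   0   0  57 121 164 167 141  58   0   0   5]
 [  0   0   0  48 112 157 162 130  54  12   0   0]
 [  5   0   0  19  72 124 125  80  15   4   0   0]
 [ 43  19   7   0  13  31  38  13   0   0   0   0]
 [100  56  42  35  27  16   6   4   0   0   0  10]]
dot [301.6449 198.2737] [0.5635 0.0562 0.085 ]
bar [0.5633 0.0555] -0.2859449577252571 0.12841995036524054 [0.5634 0.0558]
lens [ 0.5002 -0.2678  0.011 ]
handle [ 0.4244 -0.2727] [ 0.4268 -0.2724] 0.10907916621021041 0.08815153473857125
lens from handle [ 0.5014 -0.2643] grip [ 0.4298 -0.2721]
[ 0.4231 -0.2777  0.014 ]
```

arm_command(
  steps=[
    [0.6, 0.15, -3, 0, 0, -0.13],
    [0.6, 0.15, -7, 0, 0, -0.13],
    [0.6, 0.15, -10.5, 0, 0, -0.13],
    [0.6, 0.15, -13, 0, 0, -0.13],
    [0.6, 0.15, -14.7, 0, 0, -0.13],
    [0.6, 0.15, -15.5, 0, 0, -0.13],
    [0.6, 0.15, -15.5, 0, 0, -0.13],
  ],
)

```text
time: 11.3
ee_pos: [0.4291, -0.2708, 0.006]
ee_rot: [-1.572, 0.001, -1.473]
wrist_force: [-0.3, 0.5, 1.3]
opening: 0.0651
```

arm_command(
  steps=[
    [0, 0, 0, 0, 0, 0],
    [0, 0, 0, 0, 0, 0],
    [0, 0, 0, 0, 0, 0],
    [0, 0, 0, 0, 0, 0],
    [0, 0, 0, 0, 0, 0],
    [0, 0, 0, 0, 0, 0],
    [0, 0, 0, 0, 0, 0],
    [0, 0, 0, 0, 0, 0],
  ],
  gripper=1,
  force=60,
)

```text
time: 12.1
ee_pos: [0.4302, -0.2728, 0.0078]
ee_rot: [-1.569, -0.002, -1.475]
wrist_force: [-0.4, -0.2, 6.2]
opening: 0.0164
```

arm_command(
  steps=[
    [0, 0, 2, 0, 0, 0],
    [0, 0, 5, 0, 0, 0],
    [0, 0, 9, 0, 0, 0],
    [0, 1, 13, 0, 0, 0],
    [0.5, 4, 16.5, 0, 0, 0],
    [1.2, 8, 17.6, 0, 0, 0],
    [2, 12, 17.6, 0, 0, 0],
    [3, 16, 17.6, 0, 0, 0],
    [4, 20, 17.6, 0, 0, 0],
    [5, 24, 17.6, 0, 0, 0],
    [5.8, 28, 17.6, 0, 0, 0],
    [6.2, 31, 17.6, 0, 0, 0],
  ],
)

```text
time: 13.3
ee_pos: [0.4911, 0.0406, 0.1822]
ee_rot: [-1.571, 0.001, -1.474]
wrist_force: [0.6, -1.0, -0.3]
opening: 0.0168
```

arm_command(
  steps=[
    [0, 0.6, 0, 0, 0, 0],
    [0, 1.2, 0, 0, 0, 0],
    [0, 1.2, 0, 0, 0, 0],
    [0, 1.2, 0, 0, 0, 0],
  ],
)

```text
time: 13.7
ee_pos: [0.4911, 0.0493, 0.1823]
ee_rot: [-1.571, -0.0, -1.476]
wrist_force: [-0.4, 0.2, -0.3]
opening: 0.0163
```

```bash
python3 - <<'E'
from m import *
t=cv2.cvtColor(shot('top','t4.png'),cv2.COLOR_RGB2BGR);s=cv2.cvtColor(shot('side','s4.png'),cv2.COLOR_RGB2BGR)
a=cv2.resize(t[140:240,270:335],None,fx=5.8,fy=5.8,interpolation=cv2.INTER_CUBIC)
b=cv2.resize(s[140:240,295:368],None,fx=5.8,fy=5.8,interpolation=cv2.INTER_CUBIC)
cv2.imwrite('pics/c4.png',np.hstack([a,b]))
z=[]
for i in range(6): 
    shot('side'); o=ctrl.get_obs(); z.append(np.r_[o['ee_pos'],o['ee_rot'],o['opening'],o['wrist_force']])
print(o['time'],np.mean(z,0),z[-1])
P=(.5635,.0562,.183)
print('pred lens',proj('top',P),proj('side',P),'collar front',proj('side',(.6995,.0115,.183)))
E
```

```text
14.1 [ 0.4912  0.0497  0.1823 -1.5708 -0.0001 -1.476   0.0165  0.2138 -0.1244
 -0.8703] [ 0.4912  0.05    0.1823 -1.5708 -0.     -1.4754  0.0168 -0.3342 -0.2648
 -0.8316]
pred lens [300.1838 194.3176] [315.6563 167.2877] collar front [358.1619 163.    ]
```

View pics/c4.png

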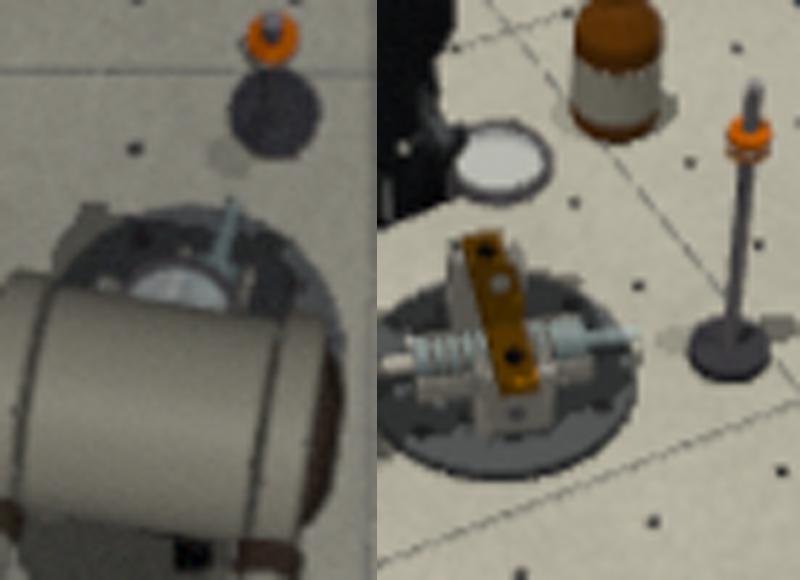

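The side crop shows the loupe ring centred at about (501,162), which is px (316.0,167.5), over the seated bar and clear of everything. The collar is at (748,139). The top view shows only the front arc of the ring. I'll fit both views numerically.

```bash
python3 - <<'E'
from m import *
from scipy.optimize import least_squares
from scipy.ndimage import map_coordinates
T=load('t4.png').mean(-1);S=load('s4.png').mean(-1)
th=np.linspace(0,2*np.pi,361)[:-1]
def sil(n,c,r,h):  # silhouette hull of cylinder
    P=[proj(n,(c[0]+r*np.cos(t),c[1]+r*np.sin(t),c[2]+dz)) for t in th for dz in(-h/2,h/2)]
    return cv2.convexHull(np.array(P,np.float32))[:,0]
def edges(n,im,c,r,h,sel):
    H=sil(n,c,r,h);m=H.mean(0);out=[]
    for p in H[::3]:
        d=(p-m)/np.linalg.norm(p-m)
        if not sel(d,p): continue
        s=np.arange(-2.5,2.51,.1);q=p[None]+s[:,None]*d
        v=map_coordinates(im,[q[:,1],q[:,0]],order=1);g=np.gradient(v)
        i=np.argmax(g) 
        if 3<i<len(s)-4 and g[i]>1.5: out.append((s[i]))
        else: out.append(np.nan)
    return np.array(out),H
def resid(p,sels,fz=None):
    c=p
    a=[]
    for n,im,sel in sels:
        e,_=edges(n,im,c,R,HH,sel);a.append(e)
    return a
# lens: lstsq by gauss-newton: shift centre by edge offsets via pixel-space fit
def pixfit(n,im,c,r,h,sel):
    H=sil(n,c,r,h);m=H.mean(0);A=[];b=[]
    for p in H[::2]:
        d=(p-m)/np.linalg.norm(p-m)
        if not sel(d,p): continue
        s=np.arange(-2.5,2.51,.1);q=p[None]+s[:,None]*d;v=map_coordinates(im,[q[:,1],q[:,0]],order=1);g=np.gradient(v);i=np.argmax(g)
        if g[i]>1.5 and 3<i<len(s)-4: A.append(d);b.append(s[i])
    A=np.array(A);b=np.array(b);o=np.linalg.lstsq(A,b,rcond=None)[0];k=np.abs(A@o-b)<.6
    o=np.linalg.lstsq(A[k],b[k],rcond=None)[0];return proj(n,c)+o,o,len(b),k.sum(),np.abs(A[k]@o-b[k]).mean()
c=np.array([.5635,.0562,.1805])
l=pixfit('side',S,c,.032,.012,lambda d,p:d[0]>-.3);print('lens side',l)
l2=pixfit('top',T,c,.032,.012,lambda d,p:d[1]<-.3);print('lens top',l2)
print('tri',tri(l2[0],l[0]),'side at .1805',atz('side',l[0],.1805),'top',atz('top',l2[0],.1805))
S0=load('side0.png')
for nm,im in(('s0',S0),('s4',load('s4.png'))):
    G=im[...,2]; pc=np.array([.6995,.0115,.1805]); k=pixfit('side',G,pc,.013,.016,lambda d,p:abs(d[0])>.35)
    print('collar',nm,k); 
    for z in np.arange(.176,.187,.002): print(round(z,3),proj('side',(.6995,.0115,z)),end=';')
T0=load('top0.png')[...,2];k=pixfit('top',T0,pc,.013,.016,lambda d,p:d[1]<.2);print('\ncollar top',k[0],'tri',tri(k[0],pixfit('side',S0[...,2],pc,.013,.016,lambda d,p:abs(d[0])>.35)[0]))
print('base',pixfit('top',load('top0.png').mean(-1),np.array([.70,.0115,.005]),.026,.01,lambda d,p:d[1]>-.3), pixfit('side',S0.mean(-1),np.array([.70,.0115,.005]),.026,.01,lambda d,p:d[1]>-.3))
E
```

```text
lens side (array([314.8405, 167.6929]), array([-0.8125, -0.1597]), 105, np.int64(91), np.float64(0.24311126896281607))
lens top (array([301.007, 195.984]), array([0.7833, 1.5571]), 17, np.int64(10), np.float64(0.16630381408701367))
tri [0.5589 0.0536 0.1851] side at .1805 [0.5615 0.0581 0.1805] top [0.5591 0.054  0.1805]
collar s0 (array([358.69  , 163.7846]), array([0.5818, 0.2205]), 129, np.int64(89), np.float64(0.26758421545287936))
0.176 [358.012  164.5764];0.178 [358.0547 164.127 ];0.18 [358.0975 163.6769];0.182 [358.1404 163.2258];0.184 [358.1834 162.7739];0.186 [358.2264 162.3212];collar s4 (array([358.6826, 163.7742]), array([0.5744, 0.21  ]), 129, np.int64(90), np.float64(0.27117304143808535))
0.176 [358.012  164.5764];0.178 [358.0547 164.127 ];0.18 [358.0975 163.6769];0.182 [358.1404 163.2258];0.184 [358.1834 162.7739];0.186 [358.2264 162.3212];Traceback (most recent call last):
  File "<stdin>", line 45, in <module>
  File "<stdin>", line 28, in pixfit
  File "<stdin>", line 7, in sil
  File "h.py", line 16, in proj
    K,T,_=cam(n); q=T[:3,:3]@np.array(P)+T[:3,3]; q=K@np.array([q[0],-q[1],-q[2]]); return q[:2]/q[2]
          ~~~^^^
  File "h.py", line 4, in cam
    p=ctrl.camera_params(n); return np.array(p["K"]),np.array(p["world_to_cam"]),p
ValueError: time passes only in moves, steps and waits
```

```bash
sed -i 's/^def cam/import functools\n@functools.lru_cache\ndef cam/' h.py; python3 - <<'E'
from m import *
th=np.linspace(0,2*np.pi,181)
def sil(n,c,r,h):
    P=[proj(n,(c[0]+r*np.cos(t),c[1]+r*np.sin(t),c[2]+dz)) for t in th for dz in(-h/2,h/2)]
    return cv2.convexHull(np.array(P,np.float32))[:,0]
def ov(n,f,x0,y0,w,h,k,L):
    im=cv2.resize(cv2.imread('pics/'+f)[y0:y0+h,x0:x0+w],None,fx=k,fy=k,interpolation=cv2.INTER_CUBIC)
    for c,r,hh,col in L: cv2.polylines(im,[(((sil(n,c,r,hh)-[x0,y0]+.5)*k-.5)*8).round().astype(np.int32)],True,col,1,cv2.LINE_AA,3)
    return im
c=(.5635,.0562,.1805)
a=ov('top','t4.png',286,180,30,22,13,[(c,.032,.012,(0,0,255))])
b=ov('side','s4.png',303,157,30,22,13,[(c,.032,.012,(0,0,255))])
d=ov('side','s0.png' if 0 else 'side0.png',343,150,30,22,13,[((.6995,.0115,.1805),.013,.016,(255,0,0)),((.6995,.0115,.1805),.013,.0005,(0,255,0)),((.6995,.0115,.22),.005,.0005,(0,0,255))])
e=ov('top','top0.png',302,138,30,22,13,[((.6995,.0115,.1805),.013,.016,(255,0,0)),((.6995,.0115,.22),.005,.0005,(0,0,255))])
cv2.imwrite('pics/o4.png',np.vstack([np.hstack([a,b]),np.hstack([e,d])]))
E
```

```text
(no output)
```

View pics/o4.png

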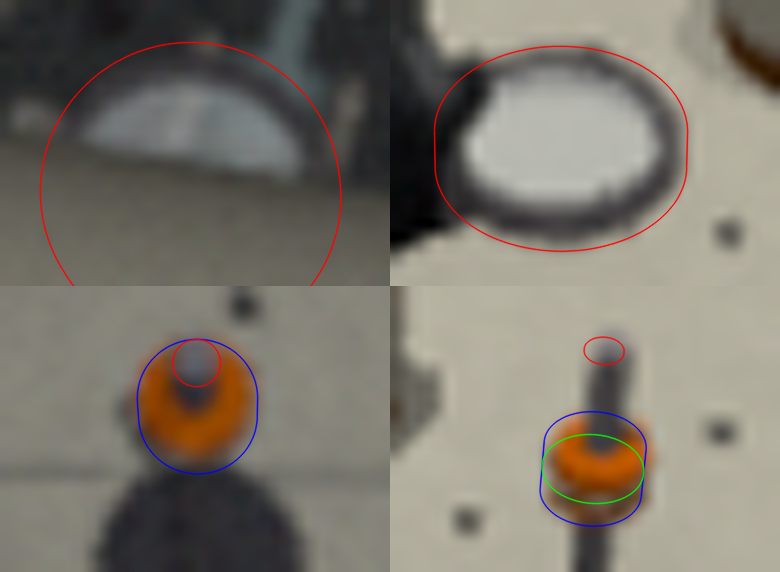

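The overlay shows the lens ring (top left and top right panels) matching the model at (0.5635, 0.0562, 0.1805) to about 0.3–0.5 px. The ring is rounded, so its outline is a bit smaller. The collar and its line (bottom right) match z ≈ 0.180. The remaining offset is about 1 mm, so I'll trim it and check.

arm_command(
  steps=[
    [0.1, -0.1, 0, 0, 0, 0],
    [0.1, -0.1, 0, 0, 0, 0],
    [0.1, -0.1, 0, 0, 0, 0],
    [0.1, -0.1, 0, 0, 0, 0],
    [0.1, -0.1, 0, 0, 0, 0],
    [0.1, -0.1, 0, 0, 0, 0],
  ],
)

```text
time: 14.7
ee_pos: [0.4922, 0.0493, 0.1823]
ee_rot: [-1.571, 0.0, -1.475]
wrist_force: [0.0, -0.0, -1.2]
opening: 0.0165
```

```bash
python3 - <<'E'
from m import *
th=np.linspace(0,2*np.pi,121)
S=shot('side','s5.png').astype(float);T=shot('top','t5.png').astype(float)
o=ctrl.get_obs();print(o['time'],o['ee_pos'],o['ee_rot'],o['wrist_force'],o['opening'],np.abs(o['qd']).max())
# torus silhouette vs image: dark mask overlap in side, scanning pixel shift & pitch
y0,y1,x0,x1=157,179,303,333;k=8
g=cv2.resize(S[y0:y1,x0:x1].mean(-1).astype(np.float32),None,fx=k,fy=k,interpolation=cv2.INTER_CUBIC)
def hull(c,pit,yaw=.095):
    cp,sp=np.cos(pit),np.sin(pit);P=[]
    for t in th[::2]:
        for f in th[::6]:
            r=.026+.006*np.cos(f);x,y,z=r*np.cos(t),r*np.sin(t),.006*np.sin(f)
            x,z=cp*x+sp*z,-sp*x+cp*z
            P.append(proj('side',(c[0]+np.cos(yaw)*x-np.sin(yaw)*y,c[1]+np.sin(yaw)*x+np.cos(yaw)*y,c[2]+z)))
    return cv2.convexHull(np.array(P,np.float32))[:,0]
import itertools
best=[]
for pit in(-.1,-.05,0,.05,.1):
    H=hull((.5635,.0562,.1805),pit)
    m=H.mean(0); n=H-m; n/=np.linalg.norm(n,axis=1)[:,None]
    sel=n[:,0]>-.2
    for du,dv in itertools.product(np.arange(-1.2,1.21,.1),repeat=2):
        f=lambda s:cv2.remap(g,*[((H+s*n+[du,dv]-[x0,y0]+.5)*k-.5).astype(np.float32)[:,None,i] for i in(0,1)],cv2.INTER_LINEAR)[sel,0]
        best.append(((f(.6)-f(-.6)).mean(),pit,round(du,2),round(dv,2)))
for pit in(-.1,-.05,0,.05,.1): print(max(b for b in best if b[1]==pit))
d=cen(S,(313,321,184,193),lambda r,g,b:np.clip(b-40,0,200))[0];print('dot side',d,'pred',proj('side',(.5635,.0562,.085)))
S0=load('side0.png');print('change', [ (n,np.abs(A[b[2]:b[3],b[0]:b[1]]-B[b[2]:b[3],b[0]:b[1]]).mean().round(2)) for n,A,B,b in (('collar',S,S0,(350,368,155,172)),('bottle',S,S0,(327,347,130,165)),('beaker',S,S0,(395,420,222,254)),('driver',S,S0,(338,408,336,372)),('nut',S,S0,(281,296,235,250)),('spare top',T,load('top0.png'),(150,185,215,238)))])
E
```

```text
14.8 [0.4922 0.0493 0.1823] [-1.5708  0.     -1.475 ] [-0.3867 -0.0151 -0.9477] 0.016032989262494374 0.0015758953711501264
(np.float32(66.925804), -0.1, np.float64(0.0), np.float64(-0.2))
(np.float32(67.76294), -0.05, np.float64(0.1), np.float64(-0.3))
(np.float32(67.34596), 0, np.float64(0.1), np.float64(-0.4))
(np.float32(64.40486), 0.05, np.float64(0.2), np.float64(-0.5))
(np.float32(60.49408), 0.1, np.float64(0.3), np.float64(-0.7))
dot side [318.6234 185.9453] pred [315.5363 188.4615]
change [('collar', np.float64(1.58)), ('bottle', np.float64(1.25)), ('beaker', np.float64(1.42)), ('driver', np.float64(1.49)), ('nut', np.float64(1.48)), ('spare top', np.float64(1.79))]
```

Everything agrees. The "dot side" number above was contaminated by bright bench in its box. In the viewed crop the dot sits at px (315.8,188.6), against a prediction of (315.5,188.5). Handing in.

```bash
python3 -c "
from plant import ctrl
print(ctrl.hand_in())"
```

```text
the job is handed in; nothing more can be done
None
```

I seated the amber bar in both notches of the white cradle and let go of it. I then picked up the loupe and handed in at 14.8 s, still holding it level over the dot.

**Last checks**
- **Bar:** the seated height measured 0.055 m, with equal overhang at both ends, all four lugs outside the bar and the white dot up at about (0.5635, 0.056). Yaw came out at −0.286, against −0.285 for the cradle.
- **Lens:** it is within about 1–2 mm of the point above the dot. From the arm pose it is at z ≈ 0.1805; the collar line measured about 0.180–0.1805. Tilt is within about 0.03–0.05 rad. The side view reads the lens about 0.4 px high, which would be 1–2 mm.
- **Contact and surroundings:** the wrist force is only the loupe's weight, about 1 N, and the arm is still. The image areas around the collar, bottle, beaker, driver, thumb nut and spare bar show no change beyond noise. The syringe's place I judged only by eye; it looked the same in the last close crop.

**Checks that failed or disagreed**
- An early top-view fit of the lens used few edge points and was about 4 mm off, so I dropped it.
- The last automatic reading of the dot in the side view was off because bright bench got into its search box. The viewed crop agreed with the prediction to 0.3 px.

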